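# Snap shut the cover of the pull-tab box

### The job

Two small white parts boxes with clear, yellow-lipped covers stand open on a plywood board on the bench. Press down the cover of the box that holds the blue pull tab until it snaps fully shut and stays shut by itself; leave the cover of the box with the black disc standing open.

Things in the scene. Friction and masses are not known exactly. Their poses are not given: they have to be found in the camera images.
- tab_box: white open parts box fixed on a plywood board 16 mm thick, holding a blue pull tab (30 mm wide, 26 high): the one to shut. Origin: centre of its underside, on the board, z up; yaw within 0.6 rad. Base plate 120 (x) x 96 (y) x 4, walls 94 x 86, rim 40 high. Cover hinged along y at x = +50, z = 42 mm; it reaches 103 mm from there towards -x. Shut, its top is level, 44 mm above the origin
- tab_cover (a joint): angle (rad) of the blue tab box's cover, a clear panel 86 mm wide, 4 thick, with a yellow front lip 17 deep: 0 flat shut, growing as the lip rises; starts 0.6 to 0.8, stops at 1.2. A light spring reopens it unless latched: in the last 0.12 rad a hook under the lip snaps past a sprung roller (about 3 N at the lip, 6 N half-way to the hinge) that then holds it; below 0.03 it is home
- disc_box: white open parts box fixed on a plywood board 16 mm thick, holding a black flanged disc (57 mm wide, 20 high): leave it. Origin: centre of its underside, on the board, z up; yaw within 0.6 rad. Base plate 120 (x) x 96 (y) x 4, walls 94 x 86, rim 40 high. Cover hinged along y at x = +50, z = 42 mm; it reaches 103 mm from there towards -x. Shut, its top is level, 44 mm above the origin
- disc_cover (a joint): angle (rad) of the black disc box's cover, a clear panel 86 mm wide, 4 thick, with a yellow front lip 17 deep: 0 flat shut, growing as the lip rises; starts 0.6 to 0.8, stops at 1.2. A light spring holds it open; leave it so

How it is judged:
At the end, for the whole second after the job is handed in: The cover of the box with the blue tab stays shut by itself (under 0.04 rad), and the cover of the box with the black disc still stands open (over 0.4 rad) (value of joint tab_cover below 0.04 rad and value of joint disc_cover above 0.4 rad); the robot touches nothing.
It fails at once if the cover of the box with the black disc is pushed down below 0.35 rad (value of joint disc_cover below 0.35 rad).
It also fails if it takes over 27 s, if anything falls off the work surface, if the arm or the gripper's body presses on something with over 40 N, if the wrist force passes 120 N, or if a joint passes its speed limit or range.

### The arm

A 6-joint arm with a two-finger parallel gripper is mounted at the origin on a cart in front of the work surface, level with it; the furniture and walls round the work are solid. World frame = base frame: x ahead of the robot, y to its left, z up, the work surface at z = 0. Lengths are in m, angles in rad, forces in N, time in s.
With the tool pointing down it reaches from about 0.3 to 0.875 m from the base axis. Payload 6.4 kg.
Tool frame: the origin (TCP) lies midway between the tips of the shut fingers; the grasp point (between the pads) lies 19 mm behind it; z points along the fingers, y is the line along which they close (so a half turn about z gives the same grasp; the last joint's range is limited). The gripper opens to 85 mm and grips with 20 to 120 N. Pads are 22 mm wide; open, the fingers measure 114 mm over their backs; the gripper's body (76 mm by 85 mm) begins 54 mm behind the grasp point. The pads swing forward as they close: fully open they stand 13 mm farther back than shut.
Start: joints at [1.054, 0.181, 1.607, -0, 1.354, -0.206], TCP at [0.176, 0.547, 0.21] pointing down, gripper open.
Joint ranges: [-2.99, 2.99], [-0.89, 2.07], [0.3, 2.58], [-1.14, 4.28], [0, 2.63], [-3.12, 3.12]. Speed limits (rad/s): [2.57, 2.57, 3.01, 3.14, 3.14, 3.14].

### API

Orientations are given as a unit quaternion [w, x, y, z].
In Python, from bench import ctrl gives the robot as it stands. The module is installed in compiled form; this text tells all that it offers.
- The arm moves only by the tool move_arm, never from a script. Its argument "plan" is one flat list of numbers, 6 for each row, row after row: the shift along the world's x, y, z in units of 50 mm (1.0 is 50 mm), then the turn, a rotation vector about the world's x, y, z in rad. A call has 1 to 10 rows; each row is the pose to reach, as a shift and turn from the pose commanded when the call began; what a row does not reach only later rows make up. A row lasts 1/8 s, in which the tool goes at most 62.5 mm and 10.7 degrees, less where a joint would pass 70% of its speed; a pose out of reach is approached as far as the arm can. A call with a gripper value outside its range is refused whole. "grip" is the finger opening in mm, from 0 to 85.4, set as the call begins (left out, the last holds). The fingers move at their own pace and stop on an object; the grip force is fixed at half the most. Time passes only in rows, so rows that repeat a pose let the fingers close. It gives the time, the measured TCP pose, the force, the opening and the grip force at its end, in the units of the state.
- ctrl.get_obs(): the state, without advancing time (a new reading comes with each control period).
- ctrl.camera(name): name is "side" or "top" or "wrist"; returns a dict with "pixels" (420x560x3 uint8, red, green, blue), "fx", "fy", "cx", "cy" (pixels), "dist_coeffs" ([k1, k2, p1, p2, k3] as OpenCV has them; the pictures are not rectified), "origin" and "attitude" of the camera in the world. Camera axes: x right, y down, z forward; pixel columns grow to the right and rows downward; lengths in m; the calibration is good to about 2 mm. A picture is of the moment at which its call begins. There is no depth.
- ctrl.hand_in(): hands the job in; it is judged then, once.
The state is a dict: "time_s": time; "q": joint angles; "dq": joint speeds; "joint_efforts": joint torques, N m; "eef_pos": TCP position; "eef_rot": TCP orientation; "wrist_force": force on the tool from outside, world axes, zero at the start; "torque": the same for the moment, N m; "opening": opening from 0.0 (shut) to 1.0 (fully open); "grasp_force": force on a finger pad.
Only numpy, scipy, OpenCV 4.12 (cv2) and the standard library are available. Lean on these libraries where they do the work, as an engineer would, in place of code of your own. Each camera call takes 0.05 s, during which the arm holds its last target. There are 200 camera calls.

## Working session

There is one attempt and no reset: what is moved stays moved. The work goes in short steps, Python scripts to look and compute and a tool call to move; the robot and the scene stay as the last step left them, time stands still between calls to the robot, and variables do not carry over. Pictures are saved under pics/ and viewed, at most 10 in all, crops included, and the job is handed in when it is done.

Besides the shell and the picture viewer there is one more tool, called in YAML: its name, and indented under it one key for each argument. move_arm: Moves the arm, as the interface text tells. Its arguments: {"type":"object","properties":{"plan":{"type":"array"},"grip":{"type":"number"}},"required":["plan"]}

```bash
mkdir -p pics; cat > h.py <<'E'
import numpy as np,cv2
from bench import ctrl
from scipy.spatial.transform import Rotation as R
def cam(n):
    c=ctrl.camera(n); c["K"]=np.array([[c["fx"],0,c["cx"]],[0,c["fy"],c["cy"]],[0,0,1.]]); c["d"]=np.array(c["dist_coeffs"],float)
    a=np.array(c["attitude"],float); c["R"]=a if a.shape==(3,3) else R.from_quat(a[[1,2,3,0]]).as_matrix()
    c["o"]=np.array(c["origin"]); return c
def plane(c,uv,z):
    p=cv2.undistortPoints(np.array(uv,float).reshape(-1,1,2),c["K"],c["d"])[:,0]
    r=np.c_[p,np.ones(len(p))]@c["R"].T
    return c["o"]+r*((z-c["o"][2])/r[:,2])[:,None]
def proj(c,P):
    Rw=c["R"].T
    return cv2.projectPoints(np.array(P,float).reshape(-1,1,3),cv2.Rodrigues(Rw)[0],-Rw@c["o"],c["K"],c["d"])[0][:,0]
def save(c,n): cv2.imwrite("pics/"+n,cv2.cvtColor(c["pixels"],cv2.COLOR_RGB2BGR))
E
python3 - <<'E'
from h import *
for n in("top","side"):
    c=cam(n);save(c,n+"0.png");print(n,c["o"],c["attitude"],c["fx"])
print(ctrl.get_obs())
E
```

```text
top [ 0.39385144 -0.0588555   0.92188884] [ 0.0743396  -0.70094282  0.70686602 -0.05910351] 465.74453788239856
side [ 0.32150231 -0.79670423  0.47556329] [-0.52154936  0.84299865 -0.11623592  0.061877  ] 483.235170872203
{'time_s': 0.1, 'q': array([ 1.05371533e+00,  1.81472544e-01,  1.60788394e+00, -2.08873668e-05,
        1.35379302e+00, -2.06317289e-01]), 'dq': array([-6.20027767e-05, -2.38094956e-03, -2.76859700e-03, -1.64869521e-04,
       -4.65561268e-05, -7.08167383e-04]), 'joint_efforts': array([ 1.29291429e-04, -4.45885527e+01, -3.52235734e+01, -3.29239192e-04,
        4.23478283e-03,  5.34603828e-05]), 'eef_pos': array([0.17556579, 0.54699955, 0.20938263]), 'eef_rot': array([-2.65920619e-04,  1.54755088e-01,  9.87952558e-01, -7.31670264e-04]), 'wrist_force': array([-0.4696573 ,  0.07775838, -0.04428659]), 'torque': array([ 0.07270652,  0.00462795, -0.0267847 ]), 'grasp_force': 0.0, 'opening': 1.0009961925409843}
```

View pics/top0.png

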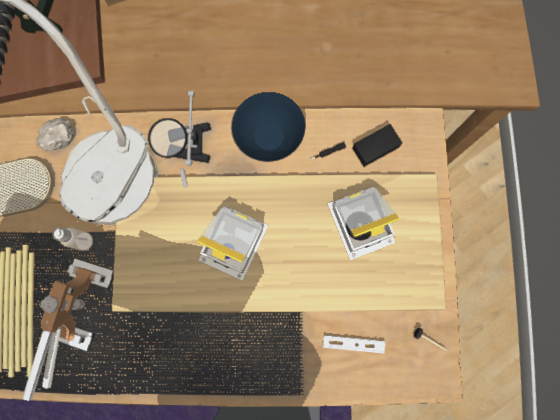

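View pics/side0.png

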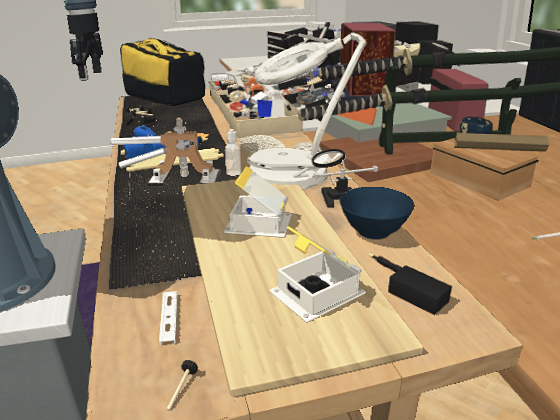

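The tab box (blue visible in the side view at about (250,211)) is at about (234,242) in the top view. The disc box is at about (363,222). I'll take a magnified crop for the corners.

```bash
python3 - <<'E'
from h import *
t=cv2.imread("pics/top0.png");s=cv2.imread("pics/side0.png")
a=cv2.resize(t[195:285,190:275],None,fx=6,fy=6,interpolation=cv2.INTER_CUBIC)[:,:510]
b=cv2.resize(s[160:240,220:300],None,fx=3.5,fy=3.5,interpolation=cv2.INTER_CUBIC)
o=np.zeros((540,790,3),np.uint8);o[:,:510]=a;o[:280,510:]=b
cv2.imwrite("pics/crop0.png",o)
h=cv2.cvtColor(t,cv2.COLOR_BGR2HSV)
hs=cv2.cvtColor(s,cv2.COLOR_BGR2HSV)
for nm,hh in(("top",h),("side",hs)):
    m=cv2.inRange(hh,(22,190,120),(32,255,255));n,l,st,ce=cv2.connectedComponentsWithStats(m)
    for i in range(1,n):
        if 20<st[i,4]<2000:
            pts=np.argwhere(l==i)[:,::-1].astype(np.float32); print(nm,st[i],cv2.boxPoints(cv2.minAreaRect(pts)).round(1).tolist())
E
```

```text
(no output)
```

View pics/crop0.png

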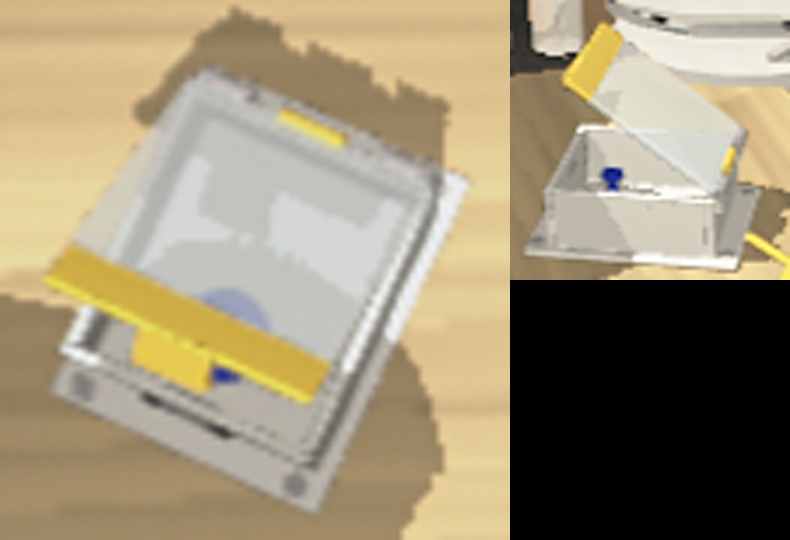

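The crop confirms blue under this cover. The base corners show at crop (50,392), (318,512) and (468,180), and the lip runs from (60,262) to (318,380).

```bash
python3 - <<'E'
from h import *
c=cam("top")
f=lambda L:(np.array(L,float)+.5)/6-.5+[190,195]
P=plane(c,f([(50,392),(318,512),(468,180)]),.020)[:,:2]
A,B,C=P;print(P,np.linalg.norm(A-B),np.linalg.norm(C-B))
ctr=(A+C)/2
u=(C-B)/np.linalg.norm(C-B);v=(A-B)/np.linalg.norm(A-B)
y1=np.arctan2(u[1],u[0]);y2=np.arctan2(-v[0],v[1]);print(ctr,y1,y2)
rim=plane(c,f([(205,68),(440,182),(65,350),(315,468)]),.056)[:,:2];print("rim",rim,rim.mean(0))
yaw=(y1+y2)/2;ux=np.array([np.cos(yaw),np.sin(yaw)]);uy=np.array([-ux[1],ux[0]])
# lip: mid at local x=50-103cos, z=.058+.103 sin
for th in(.5,.6,.7,.8,.9):
    z=.058+.1*np.sin(th); L=plane(c,f([(60,262),(318,380)]),z)[:,:2]
    print(th,((L-ctr)@ux).round(4),((L-ctr)@uy).round(4),"expect",.05-.095*np.cos(th))
print(proj(c,[[*(ctr+s*ux*.05+0*uy),.058] for s in(1,-1)]))
w=cam("side")
# other box lip position
q=(np.array([(358,232),(398,214)]));print("disc",plane(c,q,.12),plane(c,[(362,222)],.05))
print("top-frame w:",w["o"])
E
```

```text
[[ 0.47037076  0.11027308]
 [ 0.43134024  0.02275868]
 [ 0.53883369 -0.02583164]] 0.09582355008369155 0.1179655072088585
[0.50460222 0.04222072] -0.42454116568751216 -0.4195139009868804
rim [[ 0.56982436  0.05625999]
 [ 0.53249644 -0.0183516 ]
 [ 0.48042406  0.0990672 ]
 [ 0.44337009  0.02049099]] [0.50652874 0.03936664]
0.5 [-0.0232 -0.024 ] [ 0.0442 -0.0404] expect -0.033370343379585415
0.6 [-0.0236 -0.0244] [ 0.0423 -0.0414] expect -0.028406883416419434
0.7 [-0.0239 -0.0247] [ 0.0405 -0.0424] expect -0.0226600077920264
0.8 [-0.0242 -0.025 ] [ 0.0389 -0.0433] expect -0.016187137387980707
0.9 [-0.0245 -0.0253] [ 0.0374 -0.044 ] expect -0.009052946985713115
[[241.65155472 215.68489318]
 [219.39072438 264.19851257]]
disc [[ 0.50806783 -0.18661162  0.12      ]
 [ 0.53910152 -0.25838916  0.12      ]] [[ 0.53709904 -0.20611717  0.05      ]]
top-frame w: [ 0.32150231 -0.79670423  0.47556329]
```

Pose: centre (0.505, 0.041), yaw -0.42, cover about 0.7 rad. The plate sizes match. Next I'll check the obstacles along the path, the lamp head and the brown holder.

```bash
python3 - <<'E'
from h import *
t=cam("top");s=cam("side")
def tri(a,b):
    d=[]
    for c,p in((t,a),(s,b)):
        q=plane(c,[p],0)[0]-c["o"];d.append(q/np.linalg.norm(q))
    k=np.linalg.lstsq(np.c_[d[0],-d[1]],s["o"]-t["o"],rcond=None)[0]
    A=t["o"]+k[0]*d[0];B=s["o"]+k[1]*d[1];print(((A+B)/2).round(3),"gap",np.linalg.norm(A-B).round(3))
tri((97,177),(285,160));tri((97,177),(295,65));tri((125,145),(355,40));tri((122,145),(318,150));tri((62,300),(182,122));tri((48,308),(182,122))
tri((20,5),(355,40))
E
```

```text
[0.638 0.32  0.031] gap 0.002
[0.598 0.204 0.288] gap 0.062
[0.662 0.132 0.34 ] gap 0.135
[0.697 0.255 0.073] gap 0.014
[0.39  0.315 0.158] gap 0.003
[0.384 0.342 0.151] gap 0.013
[0.837 0.351 0.32 ] gap 0.008
```

move_arm:
  grip: 0
  plan: [0.3, -0.9, 0.4, 0, 0, 0, 0.6, -1.8, 0.8, 0, 0, 0, 1.0, -2.7, 1.0, 0, 0, 0, 1.4, -3.6, 1.0, 0, 0, 0, 1.8, -4.5, 1.0, 0, 0, 0, 2.3, -5.4, 1.0, 0, 0, 0, 2.9, -6.3, 1.0, 0, 0, 0, 3.5, -7.2, 0.8, 0, 0, 0, 4.0, -7.9, 0.6, 0, 0, 0, 4.5, -8.5, 0.4, 0, 0, 0]

```text
time_s: 1.55
eef_pos: [0.4017, 0.1209, 0.2302]
eef_rot: [0.0, 0.155, 0.988, 0.0]
wrist_force: [-0.2, 0.8, 0.7]
opening: 0.001
grasp_force: 0.0
```

move_arm:
  plan: [0.8, -0.7, 0, 0, 0, 0, 1.65, -1.4, -0.4, 0, 0, 0, 1.65, -1.4, -1.0, 0, 0, 0, 1.65, -1.4, -1.6, 0, 0, 0, 1.65, -1.4, -2.0, 0, 0, 0, 1.65, -1.4, -2.3, 0, 0, 0, 1.65, -1.4, -2.6, 0, 0, 0, 1.65, -1.4, -2.6, 0, 0, 0]

```text
time_s: 2.55
eef_pos: [0.4826, 0.0526, 0.0992]
eef_rot: [-0.001, 0.155, 0.988, -0.0]
wrist_force: [0.6, 0.1, 0.5]
opening: -0.002
grasp_force: 0.0
```

```bash
python3 - <<'E'
from h import *
t=cam("top");s=cam("side")
o=np.zeros((560,790,3),np.uint8)
o[:400,:400]=cv2.resize(t["pixels"][180:300,180:300],(400,400))
o[:390,400:]=cv2.resize(s["pixels"][130:260,190:320],(390,390))
cv2.imwrite("pics/c1.png",o[:,:,::-1])
E
```

```text
(no output)
```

View pics/c1.png

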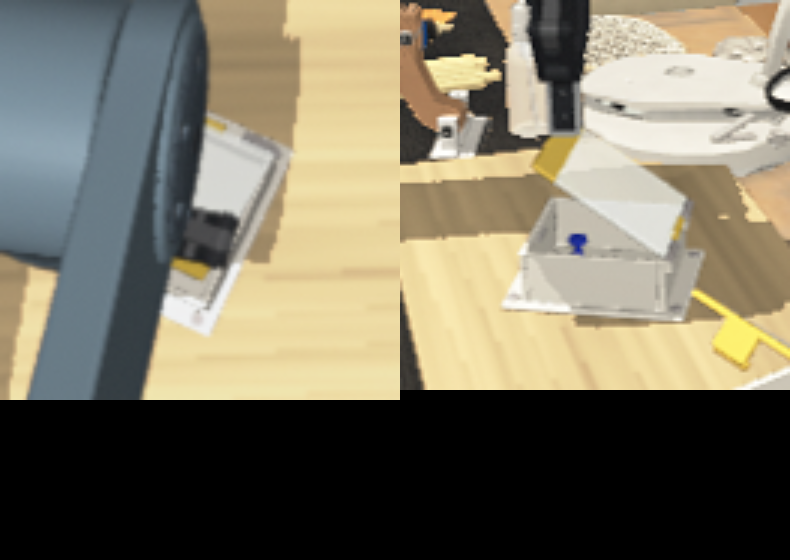

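The fingertips rest on the cover beside the lip, at about (565,135) in the side crop, and the cover is already going down. I'll keep pressing.

move_arm:
  plan: [0, 0, -0.2, 0, 0, 0, 0, 0, -0.4, 0, 0, 0, 0, 0, -0.55, 0, 0, 0, 0, 0, -0.65, 0, 0, 0, 0, 0, -0.72, 0, 0, 0, 0, 0, -0.78, 0, 0, 0, 0, 0, -0.78, 0, 0, 0]

```text
time_s: 3.52
eef_pos: [0.4833, 0.0525, 0.0611]
eef_rot: [-0.0, 0.155, 0.988, -0.0]
wrist_force: [0.3, 0.0, 0.2]
opening: -0.003
grasp_force: 0.0
```

move_arm:
  plan: [0, 0, -0.04, 0, 0, 0, 0, 0, -0.08, 0, 0, 0, 0, 0, -0.12, 0, 0, 0, 0, 0, -0.12, 0, 0, 0]

```text
time_s: 4.03
eef_pos: [0.4832, 0.0525, 0.055]
eef_rot: [-0.0, 0.155, 0.988, -0.0]
wrist_force: [0.1, -0.8, -0.1]
opening: 0.003
grasp_force: 0.1
```

```bash
python3 - <<'E'
from h import *
s=cam("side");w=cam("wrist")
o=np.zeros((420,790,3),np.uint8)
o[:390,:390]=cv2.resize(s["pixels"][130:260,190:320],(390,390))
o[:300,390:]=cv2.resize(w["pixels"],(400,300))
cv2.imwrite("pics/c2.png",o[:,:,::-1]);print(ctrl.get_obs()["wrist_force"])
E
```

```text
[ 0.35991209 -0.0599988   0.11869316]
```

View pics/c2.png

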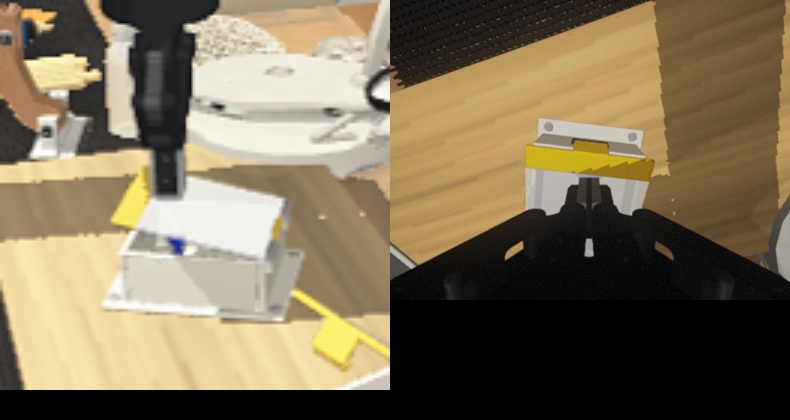

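```bash
python3 - <<'E'
from h import *
s=cam("side");o=ctrl.get_obs();p=o["eef_pos"];print(p,o["q"])
crop=lambda P:((proj(s,P)-[190,130])*3).round(0).tolist()
print("tcp",crop([p,p+[0,0,.03]]))
ux=np.array([.913,-.408]);uy=np.array([.408,.913]);c=np.array([.505,.041])
L=lambda x,y,z:[*(c+x*ux+y*uy),z]
print("base",crop([L(-.06,-.048,.02),L(.06,-.048,.02)]),"hinge",crop([L(.05,-.043,.058)]))
for th in(0,.1,.2,.3,.4,.5,.6,.7):
    print(th,crop([L(.05-.103*np.cos(th),y,.06+.103*np.sin(th)) for y in(-.043,.043)]))
E
```

```text
[0.48333894 0.05246756 0.05520073] [-1.36596222e-01  1.91835279e-01  1.94570423e+00 -1.39855221e-05
  1.00408709e+00 -1.39661583e+00]
tcp [[170.0, 220.0], [168.0, 179.0]]
base [[103.0, 299.0], [287.0, 311.0]] hinge [[271.0, 253.0]]
0 [[111.0, 241.0], [142.0, 185.0]]
0.1 [[111.0, 227.0], [142.0, 172.0]]
0.2 [[113.0, 213.0], [143.0, 158.0]]
0.3 [[116.0, 199.0], [146.0, 145.0]]
0.4 [[120.0, 185.0], [151.0, 132.0]]
0.5 [[126.0, 172.0], [156.0, 120.0]]
0.6 [[134.0, 159.0], [164.0, 108.0]]
0.7 [[143.0, 147.0], [172.0, 97.0]]
```

The lip sits at about 0.13 rad by projection, just above the latch zone. The visible tip is about 14 mm above the nominal TCP. I'll keep going down and watch the force.

move_arm:
  plan: [0, 0, -0.06, 0, 0, 0, 0, 0, -0.12, 0, 0, 0, 0, 0, -0.18, 0, 0, 0, 0, 0, -0.18, 0, 0, 0]

```text
time_s: 4.68
eef_pos: [0.4831, 0.0526, 0.046]
eef_rot: [-0.0, 0.155, 0.988, 0.0]
wrist_force: [-0.6, 1.2, 2.3]
opening: -0.002
grasp_force: 1.0
```

move_arm:
  plan: [0, 0, -0.04, 0, 0, 0, 0, 0, -0.08, 0, 0, 0, 0, 0, -0.1, 0, 0, 0, 0, 0, -0.1, 0, 0, 0]

```text
time_s: 5.18
eef_pos: [0.4833, 0.0524, 0.041]
eef_rot: [-0.0, 0.155, 0.988, -0.0]
wrist_force: [0.7, 0.1, 0.2]
opening: -0.002
grasp_force: 0.0
```

move_arm:
  plan: [0, 0, -0.03, 0, 0, 0, 0, 0, -0.06, 0, 0, 0, 0, 0, -0.06, 0, 0, 0]

```text
time_s: 5.55
eef_pos: [0.4835, 0.0525, 0.0387]
eef_rot: [0.0, 0.155, 0.988, -0.0]
wrist_force: [-3.3, -0.3, 5.5]
opening: 0.001
grasp_force: 3.0
```

```bash
python3 - <<'E'
from h import *
s=cam("side");w=cam("wrist")
o=np.zeros((420,790,3),np.uint8)
o[:390,:390]=cv2.resize(s["pixels"][130:260,190:320],(390,390))
o[:300,390:]=cv2.resize(w["pixels"],(400,300))
cv2.imwrite("pics/c3.png",o[:,:,::-1]);print(ctrl.get_obs()["wrist_force"])
E
```

```text
[-2.48676687  0.17566586  5.22141885]
```

View pics/c3.png

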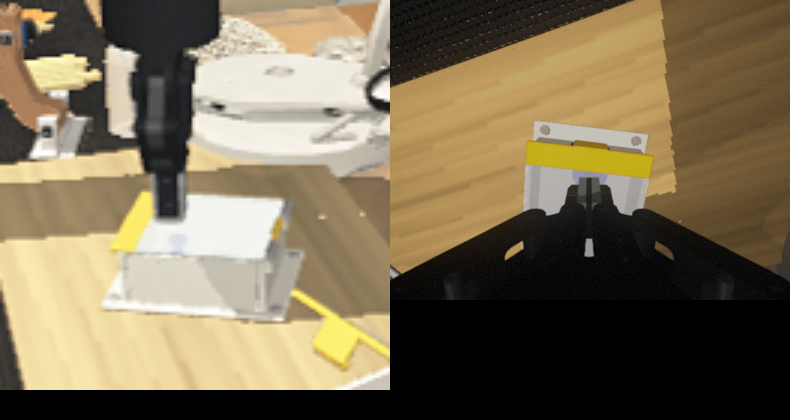

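The cover looks nearly level, with the near lip at about (113,248). I'll press until it reaches a firm stop.

move_arm:
  plan: [0, 0, -0.04, 0, 0, 0, 0, 0, -0.06, 0, 0, 0, 0, 0, -0.06, 0, 0, 0]

```text
time_s: 6.02
eef_pos: [0.4836, 0.0526, 0.0377]
eef_rot: [-0.0, 0.154, 0.988, -0.0]
wrist_force: [-11.0, 1.4, 27.5]
opening: -0.001
grasp_force: 14.0
```

A firm stop at 27 N. Next I'll back off and look.

move_arm:
  plan: [0, 0, 0.3, 0, 0, 0, 0, 0, 1.0, 0, 0, 0, 0, 0, 2.0, 0, 0, 0, 0, 0, 3.0, 0, 0, 0, -0.8, 0.2, 3.4, 0, 0, 0, -1.8, 0.6, 3.4, 0, 0, 0, -2.5, 1.0, 3.4, 0, 0, 0, -2.5, 1.0, 3.4, 0, 0, 0]

```text
time_s: 7.02
eef_pos: [0.3567, 0.1034, 0.2052]
eef_rot: [0.0, 0.154, 0.988, 0.0]
wrist_force: [0.7, -0.3, 0.2]
opening: -0.0
grasp_force: 0.0
```

```bash
python3 - <<'E'
from h import *
s=cam("side");w=cam("wrist")
o=np.zeros((420,790,3),np.uint8)
o[:390,:390]=cv2.resize(s["pixels"][130:260,190:320],(390,390))
o[:300,390:]=cv2.resize(s["pixels"],(400,300))
cv2.imwrite("pics/c4.png",o[:,:,::-1]);print(ctrl.get_obs()["wrist_force"])
E
```

```text
[ 0.07434779  0.05608734 -0.63105163]
```

View pics/c4.png

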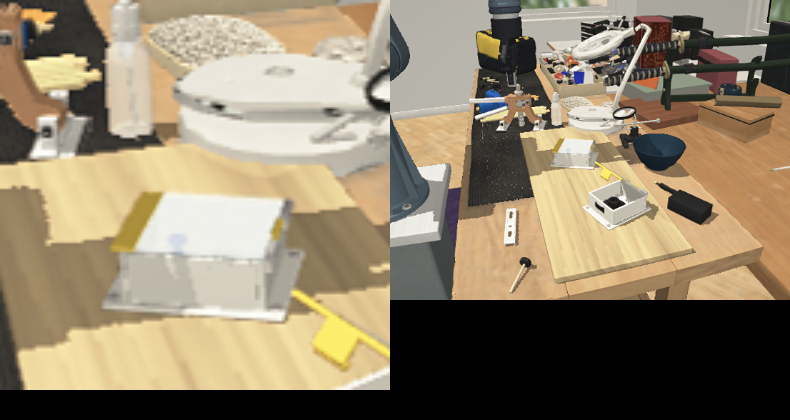

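The tab cover lies flat on its own, with the near lip at about (112,248). The disc cover still stands open, and the arm is clear. Handing in.

```bash
python3 -c "
from bench import ctrl
print(ctrl.hand_in())"
```

```text
the job is handed in; nothing more can be done
None
```

The blue-tab box's cover is pressed shut and stayed flat on its own once the arm backed off; the disc box's cover still stands open, and the job is handed in (no verdict was returned).

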